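# Close up the mixing canister

### The job

Close up the leaning mixing canister for the day: take the stirring paddle out of it and stand it blade-down in the aluminium rinse pot, then swing the red captive cap over the mouth and screw it clockwise until it is fully home. Leave the other things on the bench where they are.

Things in the scene. Friction and masses are not known exactly. Their poses are not given: they have to be found in the camera images.
- canister: White straight canister, blue band, 72 mm outside and 62 mm inside diameter, 120 mm long, inner floor 5 mm above its origin. Fixed in a grey stand (190 x 170 mm, 16 mm high), leaning 30 degrees from vertical towards the robot. Origin: centre of its underside; z along its axis out of the mouth; y horizontal; x uphill, away from the robot.
- mouth (a point): Centre of the canister's mouth, in the plane of its rim (120 mm along z from the canister's origin). Axes as canister.
- pivot (a point): Pivot of the cap's swing arm, in the rim plane, 85 mm from the mouth's centre towards the canister's -y. Axes as canister; the pivot's axis is z. A steel post, 18 mm thick, stands on it, joined to the canister's wall by a bracket. The arm: dark steel, 20 mm wide, 8 mm thick, its underside 26 mm above the rim plane; its post end tops out 10 mm higher than that underside.
- cap_arm (a joint): Swing of the arm, rad. 0: cap exactly over the mouth (hard stop). Grows to 1.75 as it swings off, clockwise seen from outside, towards canister +x (uphill): at angle a the cap's axis, 85 mm from the pivot, is at (85 sin a, -85 + 85 cos a) mm from the mouth's centre in canister x, y. Starts 1.25 to 1.6. Light friction (0.12 N m): stays where it is left.
- cap (a joint): Turn of the red cap in its arm, rad: 0 unscrewed, grows clockwise seen from outside, hard stop at 2.1 (fully home). Starts 0 to 0.25. Each rad lowers the cap 3.8 mm (8 mm in all). Friction 0.08 N m. Unscrewed, the black bung under the cap (56 mm diameter) passes 2 mm above the rim; turned down beyond about 0.5 it meets the rim and cannot be swung in or out.
- cap_grip (a point): Centre of the red wing on top of the cap, on its axis: bar 64 mm long (point x), 14 mm thick (y), 34 mm high (z, along the canister's z). 61 mm above the rim plane unscrewed, 53 mm when home. Gap from wing to arm: 10 mm unscrewed, 2 mm home. The cap's disc under the arm is 78 mm across. At turn t and arm angle a, point x is turned -(a + t) about canister z from canister x.
- paddle: Loose stirring paddle, 190 mm long, 60 g, standing in the canister and resting on its lower wall, blade inside. Origin: the foot, middle of the blade's lower end. z runs up along the paddle to the handle's end. Steel blade 36 mm wide (y), 6 mm thick (x), from 0 to 60 mm; light wooden handle 14 mm wide (y) by 12 mm thick (x), from 50 to 190 mm.
- paddle_handle (a point): Point on the paddle's handle 165 mm from the foot, 25 mm below the handle's end. Axes as paddle.
- pot: Aluminium rinse pot, fixed to the bench, open at the top: 100 mm high, 100 mm outside and 92 mm inside diameter at the rim, 84 mm inside at the floor, floor 6 mm thick. Origin: centre of its underside, z up. It stands to the left or to the right of the canister.
- bottle: Green glass bottle, 68 mm diameter, 180 mm high, loose, standing on the other side of the canister from the pot. Leave alone. Origin: centre of its underside.
- jar_a: Reddish-brown pigment jar, 72 mm diameter, 85 mm high, loose. Leave alone. Origin: centre of its underside.
- jar_b: Yellow pigment jar, 72 mm diameter, 85 mm high, loose. Leave alone. Origin: centre of its underside.
- sponge: Yellow sponge-coloured block, 110 x 70 x 35 mm, loose. Leave alone. Origin: centre of its underside.
- mallet: Hammer 260 mm long lying on the bench, loose. Leave alone.
- scraper: Spatula 260 mm long lying on the bench, loose. Leave alone.
- brush: Brush 180 mm long lying on the bench, loose. Leave alone.
Mind the look-alikes: they are no part of the job. What is shaped like the paddle but blue or turquoise is not meant.

How it is judged:
By the outcome, as a careful person would: the job done as asked, in the order asked, and still so for the second after the job is handed in, with the robot touching nothing.
It also fails if it takes over 64 s, if anything falls off the work surface, if the arm or the gripper's body presses on something with over 40 N, if the wrist force passes 120 N, or if a joint passes its speed limit or range.

### The arm

A 7-joint arm with a two-finger parallel gripper is mounted at the origin on the work surface. World frame = base frame: x ahead of the robot, y to its left, z up, the work surface at z = 0. Lengths are in m, angles in degrees, forces in N, time in s.
With the tool pointing down it reaches from about 0.35 to 0.775 m from the base axis. Payload 3.1 kg.
Tool frame: the origin (TCP) lies on the centre line of the jaws, within the pads' length; the fingertips stand 17 mm ahead of it and the grasp point (between the pads) lies 2 mm behind it (robot.tip_reach is the distance from the TCP to the fingertips, in m); z points along the fingers, y is the direction in which the jaws open and shut (so a half turn about z gives the same grasp; the last joint's range is limited). The gripper opens to 85 mm and grips with 20 to 120 N. Pads are 22 mm wide; open, the fingers measure 114 mm over their backs; the gripper's body (76 mm by 85 mm) begins 54 mm behind the grasp point. The pads swing forward as they close: fully open they stand 13 mm farther back than shut.
Start: joints at [72.21, 17.813, 0.802, 86.603, -0.252, 75.585, -1.558], TCP at [0.146, -0.53, 0.248] pointing down, gripper open.
Joint ranges: [-154.91, 154.91], [-16.99, 109.72], [-72.82, 74.43], [7.12, 147.25], [-82.49, 262.49], [11.32, 116.49], [-174.64, 174.64]. Speed limits (degrees/s): [159.86, 159.86, 180, 180, 180, 180, 180].

### API

Orientations are given as [roll, pitch, yaw] about the fixed x, y, z axes, in that order (R = Rz(yaw) Ry(pitch) Rx(roll)).
In Python, from station import robot, fingers, vision, workorder, recognise gives the robot as it stands. Calls block until the motion is done:
- robot.move_to(position, orientation): joint-space move of the TCP to a pose.
- robot.line_to(position, orientation=None, velocity=0.15, f_stop=None): straight line of the TCP; orientation=None keeps the orientation; velocity is the mean speed in m/s. With f_stop (N) it stops when the force on the tool has changed by that much, and returns True; else False.
- robot.move_j(angles): joint-space move.
- fingers.gripper_to(opening, force=None): opening from 0.0 (shut) to 1.0 (fully open); force is the grip in N (None keeps the last); returns when the fingers have stopped.
- robot.pause(seconds).
- robot.inverse_kinematics(position, orientation): joint angles nearest the present ones, or None.
- vision.grab_frame(name): name is "scene" or "top"; returns the picture (400x640x3 uint8, red, green, blue); there is no depth.
- vision.calibration(name): a dict with "mtx" (3x3 intrinsics, pixels), "extrinsics" (4x4, takes a point from world to camera coordinates). Camera axes: x right, y up, looking along -z (the intrinsics and any distortion apply to the point x, -y, -z); pixel columns grow to the right and rows downward; lengths in m; the calibration is good to about 2 mm. A picture is of the moment at which its call begins. calibration takes no time and is no camera call.
A pose or a line that the arm cannot do raises robot.PlanningError and nothing moves.
- workorder.close_job(): hands the job in, once; it reports no verdict.
Trained networks look in the newest picture that a camera, given by its name, has taken for a name from the list of things; names that differ only in an ending like _2 or _b are one class to them, and where a whole thing is asked for, a point or a joint stands for the part that bears it (a point fixed in the world has none). Each returns a list of dicts, best first, with "p" (0 to 1); they miss things now and then, are a little off and sometimes report something else, mostly with a low value. They report only what shows in the picture. A call takes as long as a camera call. They do not tell look-alikes from the thing itself.
- recognise(label, camera): "rect" ([centre column, centre row, width, height] in pixels, round what is visible of it).
Readings, each from a call of its own:
- robot.current_time_s(): time.
- robot.current_joint_positions(): joint angles.
- robot.current_dq(): joint speeds.
- robot.current_joint_torque(): joint torques, N m.
- robot.current_tool_pos(): TCP position.
- robot.current_eef_rot(): TCP orientation.
- robot.current_contact_force(): force on the tool from outside, world axes, zero at the start.
- robot.current_torque(): the same for the moment, N m.
- robot.current_finger_gap(): opening from 0.0 (shut) to 1.0 (fully open).
Only numpy, scipy, OpenCV 4.12 (cv2) and the standard library are available. Lean on these libraries where they do the work, as an engineer would, in place of code of your own. Each camera call takes 0.05 s, during which the arm holds its last target.

## Working session

There is one attempt and no reset: what is moved stays moved. The work goes in short steps, each a Python script; the robot and the scene stay as the last script left them, time stands still between calls to the robot, and variables do not carry over. Pictures are saved under pics/ and viewed, and the job is handed in when it is done.

```bash
ls; mkdir -p pics; python3 - <<'E'
from station import robot, fingers, vision, workorder, recognise
import cv2,numpy as np
for n in ("scene","top"):
    im=vision.grab_frame(n); cv2.imwrite(f"pics/{n}0.png",im[:,:,::-1])
    c=vision.calibration(n); print(n,{k:np.round(np.array(v),4).tolist() for k,v in c.items()})
print(robot.current_time_s(),robot.current_eef_rot(),robot.current_tool_pos())
E
```

```text
pics
scene {'mtx': [[375.4146, 0.0, 318.6249], [0.0, 375.4146, 195.0488], [0.0, 0.0, 1.0]], 'extrinsics': [[0.6819, 0.7315, 0.0035, -0.3623], [-0.5465, 0.5063, 0.667, 0.162], [0.4862, -0.4567, 0.745, -1.5009], [0.0, 0.0, 0.0, 1.0]]}
top {'mtx': [[484.47, 0.0, 319.6779], [0.0, 484.47, 200.0482], [0.0, 0.0, 1.0]], 'extrinsics': [[-0.02, -0.9995, 0.0225, 0.0184], [0.9984, -0.0188, 0.0537, -0.516], [-0.0533, 0.0236, 0.9983, -1.3697], [0.0, 0.0, 0.0, 1.0]]}
0.1 [-1.79879712e+02  4.35843306e-03  1.54026578e+01] [ 0.14590492 -0.52965494  0.24734643]
```

View pics/scene0.png

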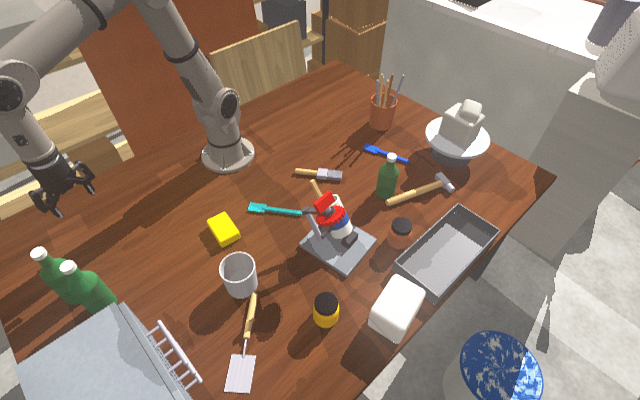

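View pics/top0.png

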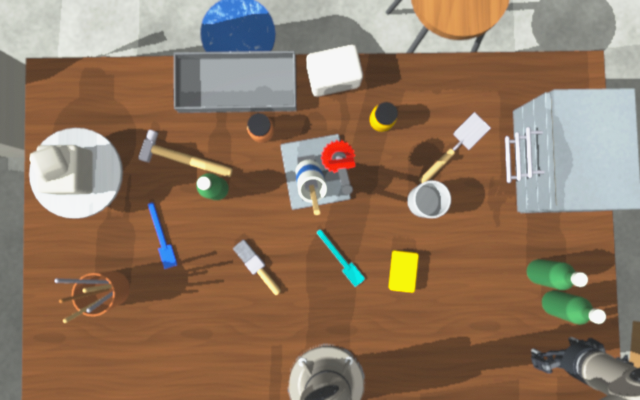

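The scene view shows the canister near (335,220) with the paddle handle at (317,190) and the pot at (239,275). In the top view, the canister is at (312,180), the red cap at (340,156), the pot at (429,199), and a turquoise look-alike at (340,258). Next I'll zoom in.

```bash
python3 - <<'E'
import cv2,numpy as np
a=cv2.imread("pics/scene0.png")[170:280,260:390]; b=cv2.imread("pics/top0.png")[125:225,270:380]
cv2.imwrite("pics/s0z.png",cv2.resize(a,None,fx=6,fy=5.4,interpolation=cv2.INTER_CUBIC)[:594,:780])
cv2.imwrite("pics/t0z.png",cv2.resize(b,None,fx=6,fy=6,interpolation=cv2.INTER_CUBIC))
E
```

```text
(no output)
```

View pics/s0z.png

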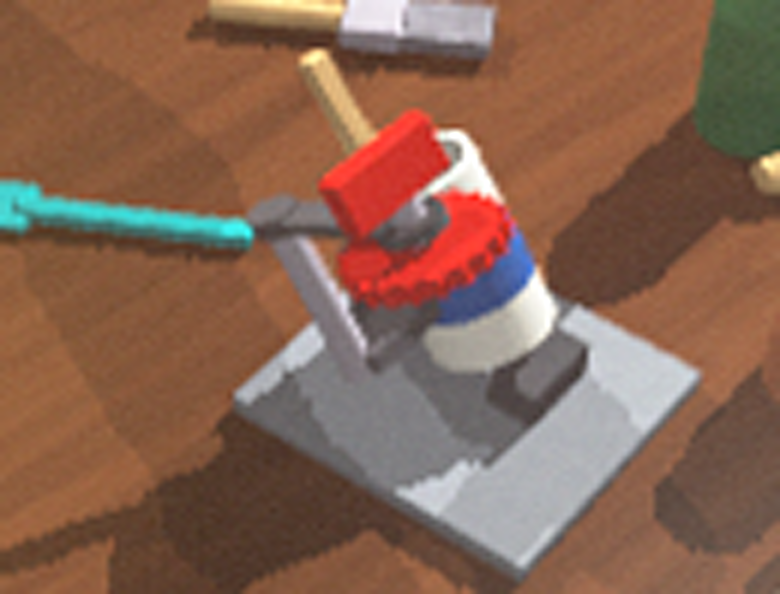

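View pics/t0z.png

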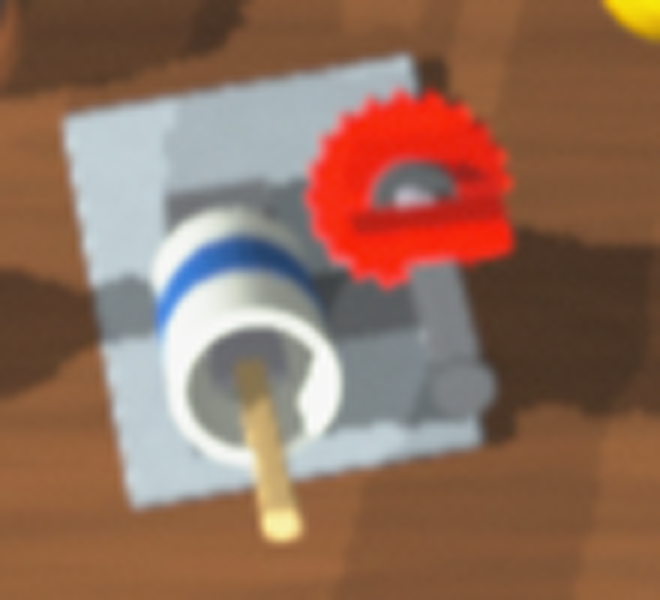

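The zooms show the mouth centre at about top px (312.5,190), the post head at (347,189) and the paddle tip at (317,212). In the scene view the tip is at (312.5,181.5) and the post head at (306,210). I'll fit the geometric model to these and overlay it.

```bash
cat > h.py <<'E'
import numpy as np, cv2, json
from scipy.optimize import least_squares
from scipy.spatial.transform import Rotation as Rn
from station import robot, fingers, vision, workorder, recognise
CAL={n:vision.calibration(n) for n in("scene","top")}
def proj(n,P):
    P=np.atleast_2d(P); E=np.array(CAL[n]["extrinsics"]); c=P@E[:3,:3].T+E[:3,3]
    c=c*[1,-1,-1]; K=np.array(CAL[n]["mtx"]); d=CAL[n].get("dist")
    if d is not None: print("dist!",d)
    return np.c_[K[0,0]*c[:,0]/c[:,2]+K[0,2],K[1,1]*c[:,1]/c[:,2]+K[1,2]]
def canR(yaw): # yaw: direction of canister x projected horizontally
    # z leans toward -x_h by 30deg: z=(-s,0,c), x=(c,0,s)
    c,s=np.cos(np.pi/6),np.sin(np.pi/6)
    return Rn.from_euler('z',yaw).as_matrix()@np.array([[c,0,-s],[0,1,0],[s,0,c]])
class Can:
    def __init__(s,p): s.m=np.array(p[:3]);s.yaw=p[3];s.R=canR(p[3])   # mouth position
    def w(s,P): return s.m+np.atleast_2d(P)@s.R.T
    def cap(s,a): return np.array([.085*np.sin(a),-.085+.085*np.cos(a)])
    def wing(s,a,t):
        h=.061-.0038*t; c=np.r_[s.cap(a),h]; ax=Rn.from_euler('z',-(a+t)).as_matrix()
        return c,ax
def circ(r,z,c=(0,0),n=72):
    th=np.linspace(0,2*np.pi,n+1);return np.c_[c[0]+r*np.cos(th),c[1]+r*np.sin(th),np.full(n+1,z)]
def box(hx,hy,hz): return np.array([[i,j,k] for i in(-hx,hx) for j in(-hy,hy) for k in(-hz,hz)])
EDG=[(0,1),(0,2),(0,4),(1,3),(1,5),(2,3),(2,6),(3,7),(4,5),(4,6),(5,7),(6,7)]
Z={"top":(270,125,110,100,6.,6.),"scene":(260,170,130,110,6.,5.4)}
def overlay(n,img,can,a,t,out,pad=None,extra=[]):
    x0,y0,w,h,fx,fy=Z[n]
    v=cv2.resize(img[y0:y0+h,x0:x0+w,::-1].copy(),None,fx=fx,fy=fy,interpolation=cv2.INTER_CUBIC)
    def L(P,col):
        q=proj(n,P); q=np.c_[(q[:,0]-x0+.5)*fx-.5,(q[:,1]-y0+.5)*fy-.5]
        cv2.polylines(v,[np.round(q).astype(np.int32)],False,col,1,cv2.LINE_AA)
    L(can.w(circ(.036,0)),(0,255,0));L(can.w(circ(.031,0)),(0,255,0));L(can.w(circ(.036,-.12)),(0,200,0))
    L(can.w(circ(.009,.036,(0,-.085))),(255,0,255)); L(can.w([[0,-.085,.036],[0,-.085,-.08]]),(255,0,255))
    c,ax=can.wing(a,t); B=can.w(c+box(.032,.007,.017)@ax.T)
    for i,j in EDG: L(B[[i,j]],(255,255,0))
    L(can.w(circ(.039,.026-.004-.0038*t,can.cap(a))),(0,255,255))
    if pad is not None: L(pad,(255,0,0))
    for e in extra: L(e,(0,0,0))
    cv2.imwrite(out,v)
E
cat > fit.py <<'E'
from h import *
T=lambda x,y:np.array([(x+.5)/6-.5+270,(y+.5)/6-.5+125])
S=lambda x,y:np.array([(x+.5)/6-.5+260,(y+.5)/5.4-.5+170])
# stand
ct=[T(64,117),T(408,55),T(484,438),T(133,505)]   # FL(+x,+y),(+x,-y),(-x,-y),(-x,+y)
cs=[None,S(520,570),S(235,397),None]; cs[0]=S(700,375)
# which size along x? try both
for sx,sy in((.19,.17),(.17,.19)):
    C=np.array([[sx,sy],[sx,-sy],[-sx,-sy],[-sx,sy]])/2
    def f(p):
        c,s=np.cos(p[2]),np.sin(p[2]); P=np.c_[C@np.array([[c,s],[-s,c]])+p[:2],np.full(4,.016)]
        r=(proj("top",P)-ct).ravel(); q=proj("scene",P)
        return np.r_[r,(q[0]-cs[0]),(q[1]-cs[1]),(q[2]-cs[2])]
    s=least_squares(f,[.55,0,0]); print(sx,s.x,np.degrees(s.x[2]),s.cost,np.round(s.fun,1))
    if sx==.19: s0=s
yaw0=s0.x[2]
def g(p):
    k=Can(p); a,t=p[4:6]
    r=[proj("top",k.w([[0,0,0]]))[0]-T(255,388), proj("top",k.w([[0,-.085,.036]]))[0]-T(463,384),
       proj("scene",k.w([[0,-.085,.036]]))[0]-S(276,212),
       proj("top",k.w([np.r_[k.cap(a),.018]]))[0]-T(410,188),
       proj("scene",k.w([np.r_[k.cap(a),.018]]))[0]-S(428,250)]
    c,ax=k.wing(a,t); W=k.w(c+np.array([[1,0,.5],[1,0,-.5],[-1,0,.5],[-1,0,-.5]])*[.032,.007,.034]@ax.T)
    W=[W[:2].mean(0),W[2:].mean(0)]
    qs=proj("scene",W); ends=[S(330,212),S(435,138)]
    d=[np.abs(qs[0]-ends[i]).sum() for i in(0,1)]; i=int(d[1]<d[0])
    r+=[(qs[0]-ends[i])*.7,(qs[1]-ends[1-i])*.7]
    return np.r_[np.concatenate(r),(p[3]-yaw0)*50,(a-1.4),(t-.12)]
b=None
for a in(1.3,1.5):
    s=least_squares(g,[s0.x[0]-.05,s0.x[1],.13,yaw0,a,.1]); 
    if b is None or s.cost<b.cost:b=s
print(np.round(b.x,4),np.degrees(b.x[3]),b.cost);print(np.round(b.fun,1))
tip=least_squares(lambda p:np.r_[proj("top",p)[0]-T(281,525),proj("scene",p)[0]-S(315,60)],[.45,0,.2]);print("tip",tip.x,tip.fun)
k=Can(b.x); print("tip in can",(tip.x-k.m)@k.R)
np.save("p.npy",b.x)
for n in("top","scene"): overlay(n,cv2.imread(f"pics/{n}0.png")[:,:,::-1],k,b.x[4],b.x[5],f"pics/o_{n}.png")
E
python3 fit.py
```

```text
0.19 [0.6000983  0.01936469 0.16196747] 9.280052320890697 2.086088839096641 [-0.2 -0.5  0.8 -0.6  0.3  0.5  0.1  0.1  0.7 -0.9  0.6 -0.2 -0.8 -0.5]
0.17 [0.60145094 0.02113169 0.15659393] 8.972171392036229 69.25726019724905 [-3.5  2.9  4.4  1.9  2.3 -3.8 -4.8 -3.4  0.4 -4.4 -3.6  0.3  0.3  2.9]
[0.5382 0.0306 0.147  0.1662 1.4788 0.2766] 9.519772118716878 1.6648607942581137
[-0.  -0.3 -0.2  0.2 -0.2 -0.   0.2  0.  -0.7 -0.9  0.8  0.6  0.4  0.7
  0.2  0.1  0.2]
tip [0.47710102 0.02167056 0.19647538] [-0.13820506 -0.11671999 -0.22050656  0.00536591]
tip in can [-0.02875665  0.00130168  0.07373115]
```

View pics/o_top.png

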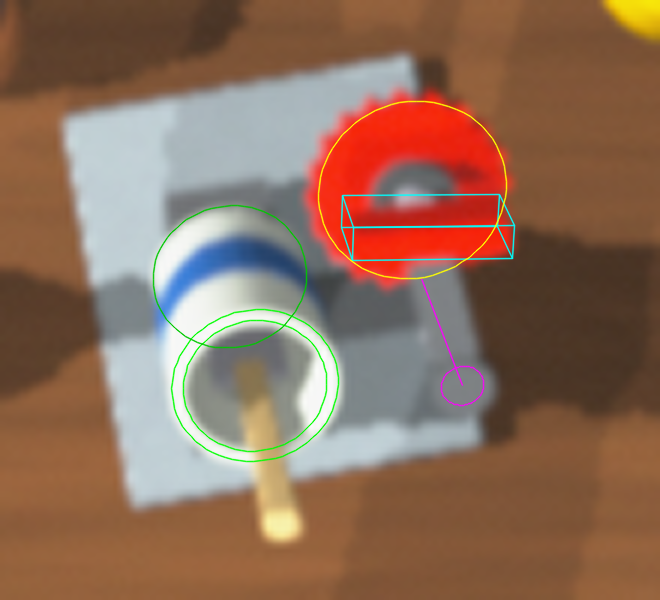

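View pics/o_scene.png

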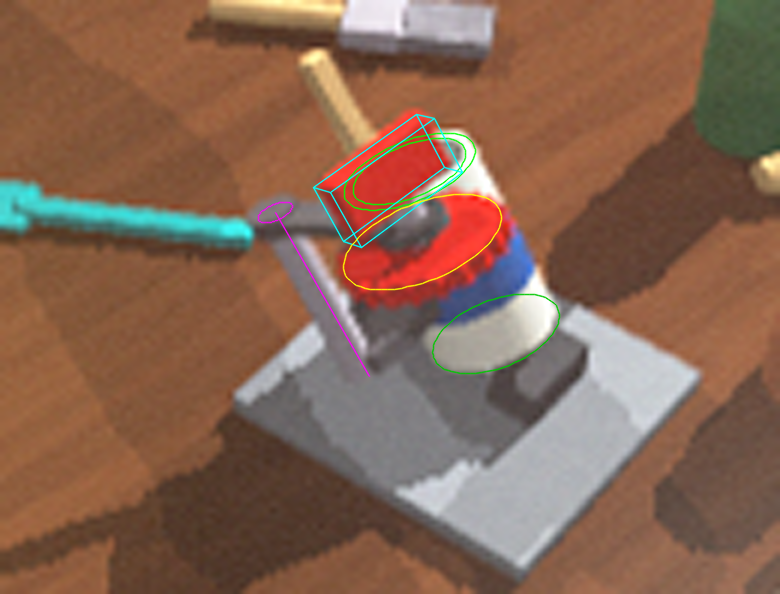

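The wireframe matches to within about 1 px: mouth at (0.538,0.031,0.147), a≈1.48, t≈0.28. Next I'll overlay the paddle axis, measure the pot, and check IK.

```bash
cat > f2.py <<'E'
from h import *
p=np.load("p.npy");k=Can(p)
def pad(fy,fx=-.022,tip=(-.0285,.0013,.0737)):
    tip=np.array(tip); foot=np.array([fx,fy,-.115]); return k.w([tip,foot])
for n in("top","scene"):
    overlay(n,cv2.imread(f"pics/{n}0.png")[:,:,::-1],k,p[4],p[5],f"pics/o2_{n}.png",pad(0),[pad(.006),pad(-.006)])
# pot: top view and scene blobs
im=cv2.imread("pics/top0.png")[165:235,395:465]; cv2.imwrite("pics/pt.png",cv2.resize(im,None,fx=7,fy=7,interpolation=cv2.INTER_CUBIC))
im=cv2.imread("pics/scene0.png")[240:310,205:275]; cv2.imwrite("pics/ps.png",cv2.resize(im,None,fx=7,fy=7,interpolation=cv2.INTER_CUBIC))
a=np.hstack([cv2.imread("pics/pt.png"),cv2.imread("pics/ps.png")]);cv2.imwrite("pics/pp.png",cv2.resize(a,(784,392)))
c=[cv2.imread(f"pics/o2_{n}.png")[s] for n,s in(("top",np.s_[280:580,100:400]),("scene",np.s_[20:320,220:520]))]
cv2.imwrite("pics/o2.png",cv2.resize(np.hstack(c),(800,400)))
E
python3 f2.py
```

```text
(no output)
```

View pics/o2.png

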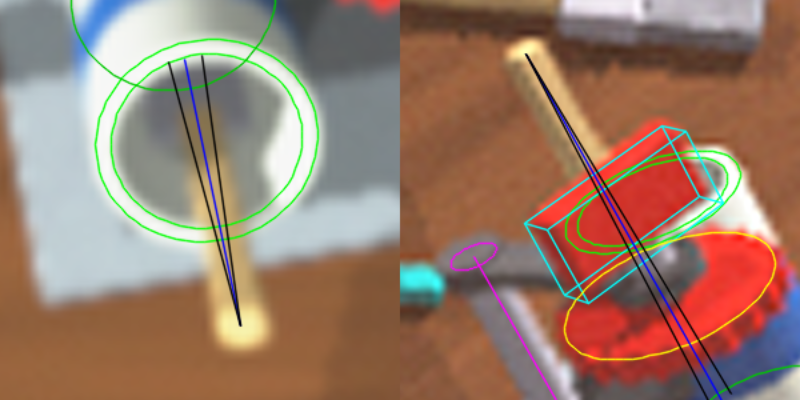

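View pics/pp.png

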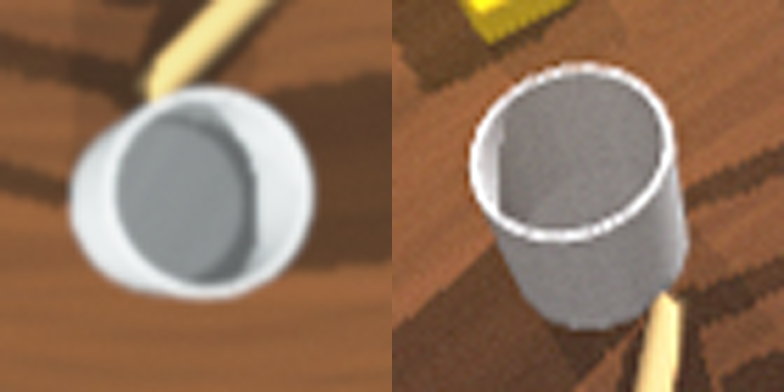

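Blue axis (foot y≈0) matches the handle. For the pot rim centre I read top px (432.9,199.3) and scene px (237.4,267.1). Next: triangulate it and check IK on every pose.

```bash
cat >> h.py <<'E'
def rpy(R): return Rn.from_matrix(R).as_euler('xyz',degrees=True)
def toolR(z,y):
    z=np.array(z)/np.linalg.norm(z); y=np.array(y)-np.dot(y,z)*z; y/=np.linalg.norm(y); return np.c_[np.cross(y,z),y,z]
def ik(P,R): 
    q=robot.inverse_kinematics(list(P),list(rpy(R))); return None if q is None else np.round(q,0)
K_=Can(np.load("p.npy")) if __import__("os").path.exists("p.npy") else None
def wing_pose(k,a,t,lift,flip=1,dz=.005):
    c,ax=k.wing(a,t); P=k.w([c+[0,0,dz+lift]])[0]
    return P,toolR(-k.R[:,2],flip*(k.R@ax[:,1]))
TIP=K_.w([[-.0285,.0013,.0737]])[0]; FOOT=K_.w([[-.022,0,-.115]])[0]
PZ=(TIP-FOOT)/np.linalg.norm(TIP-FOOT)
E
cat > f3.py <<'E'
from h import *
s=least_squares(lambda p:np.r_[proj("top",p)[0]-[432.9,199.3],proj("scene",p)[0]-[237.4,267.1]],[.5,-.25,.1]);print("pot rim",s.x,s.fun)
print("FOOT",FOOT,"TIP",TIP)
k=K_;p=np.load("p.npy")
for f in(1,-1):
    R=toolR(-PZ,f*k.R[:,1]); G=TIP-PZ*.030
    for d in(.1,0,.15): print(f,"pad",d,np.round(G+PZ*d,3),ik(G+PZ*d,R),np.round(rpy(R)))
    th=np.radians(20); pz=np.array([-np.sin(th),0,np.cos(th)]); R=toolR(-pz,[0,f,0])
    for h in(.15,0): Q=np.r_[s.x[:2],.006+h]+pz*.16; print("pot",np.round(Q,3),ik(Q,R))
    for a,t,l in((1.48,.2,.1),(1.48,.2,0),(1,.2,0),(.5,.2,0),(0,.2,0),(0,1.2,0),(0,2.2,0),(0,2.2,.1)):
        P,R=wing_pose(k,a,t,l,f); print("wing",a,t,l,np.round(P,3),ik(P,R))
E
python3 f3.py
```

```text
pot rim [ 0.50949035 -0.29347528  0.09610239] [-0.72402883 -0.50148035 -0.9059042  -0.03176414]
FOOT [0.57615317 0.03696149 0.03640774] TIP [0.47733586 0.02170824 0.19657673]
1 pad 0.1 [0.441 0.016 0.256] [ 26. -16. -21. 127. -20.  39. 116.] [-180.   32. -170.]
1 pad 0 [0.493 0.024 0.171] [ 49.  -1. -50. 129. -15.  21. 111.] [-180.   32. -170.]
1 pad 0.15 [0.415 0.012 0.298] None [-180.   32. -170.]
pot [ 0.455 -0.293  0.306] [ 57.   5. -19.  97. -12.  62. 132.]
pot [ 0.455 -0.293  0.156] [ 60.  13. -25. 111. -10.  41. 133.]
wing 1.48 0.2 0.1 [ 0.542 -0.047  0.332] [ 47.  -3. -36. 105. -16.  50.  21.]
wing 1.48 0.2 0 [ 0.591 -0.039  0.246] [ 42.   8. -39. 108.  -4.  37.  11.]
wing 1 0.2 0 [ 0.574 -0.003  0.239] [ 33.   5. -33. 112.  -5.  35.  35.]
wing 0.5 0.2 0 [0.543 0.021 0.224] [ 23.   1. -25. 117.  -7.  32.  63.]
wing 0 0.2 0 [0.506 0.025 0.204] [ 23.  -2. -24. 123. -10.  29.  94.]
wing 0 1.2 0 [0.508 0.026 0.2  ] [ 33.  -1. -35. 123. -10.  29.  37.]
wing 0 2.2 0 [0.51  0.026 0.197] [ 49.  -1. -50. 123. -10.  28. -21.]
wing 0 2.2 0.1 [0.461 0.018 0.284] [ 44. -15. -35. 120. -24.
[... 277 characters left out ...]
 97. -13.  63. -47.]
pot [ 0.455 -0.293  0.156] [ 50.  12. -12. 111. -14.  42. -42.]
wing 1.48 0.2 0.1 [ 0.542 -0.047  0.332] [  38.   -3.  -27.  105.  -15.   50. -160.]
wing 1.48 0.2 0 [ 0.591 -0.039  0.246] [  27.    6.  -22.  108.   -9.   37. -165.]
wing 1 0.2 0 [ 0.574 -0.003  0.239] [  34.    5.  -34.  112.   -5.   35. -145.]
wing 0.5 0.2 0 [0.543 0.021 0.224] [  43.    2.  -44.  117.   -5.   32. -119.]
wing 0 0.2 0 [0.506 0.025 0.204] [ 52.  -2. -52. 123. -12.  29. -83.]
wing 0 1.2 0 [0.508 0.026 0.2  ] [  46.   -1.  -47.  123.  -11.   29. -142.]
wing 0 2.2 0 [0.51  0.026 0.197] [-65.  -7.  59. 126.   8.  28. 144.]
wing 0 2.2 0.1 [0.461 0.018 0.284] [-28. -16.  21. 122.   6.  43. 144.]
```

Everything is reachable, and the measured pot rim height of 0.096 agrees with the stated 0.1. Joint 2's limit means the extraction has to go axially first and then vertically. Picking the paddle now.

```bash
cat > m1.py <<'E'
from h import *
k=K_; R=toolR(-PZ,-k.R[:,1]); o=list(rpy(R)); G=TIP-PZ*.030
fingers.gripper_to(.55,30)
robot.move_to(list(G+PZ*.07),o)
print(robot.current_time_s(),robot.current_joint_positions(),robot.current_tool_pos(),G+PZ*.07)
r=robot.line_to(list(G),o,velocity=.08,f_stop=8)
print(r,robot.current_tool_pos(),G,robot.current_contact_force())
for n in("top","scene"): cv2.imwrite(f"pics/{n}1.png",vision.grab_frame(n)[:,:,::-1])
c=[cv2.imread(f"pics/{n}1.png")[s] for n,s in(("top",np.s_[140:260,250:370]),("scene",np.s_[120:240,250:370]))]
cv2.imwrite("pics/m1.png",cv2.resize(np.hstack(c),(800,400),interpolation=cv2.INTER_CUBIC))
E
python3 m1.py
```

```text
2.8167 [ 54.8435661  -15.97503593 -45.00415877 127.32405392 -34.28651065
  37.14196551 -50.04440526] [0.45694549 0.01755008 0.23099299] [0.4564018 0.0184769 0.2305079]
False [0.49316234 0.02398188 0.17122788] [0.4930364  0.02413174 0.17112836] [ 0.39794295 -0.55698476 -0.19243597]
```

View pics/m1.png

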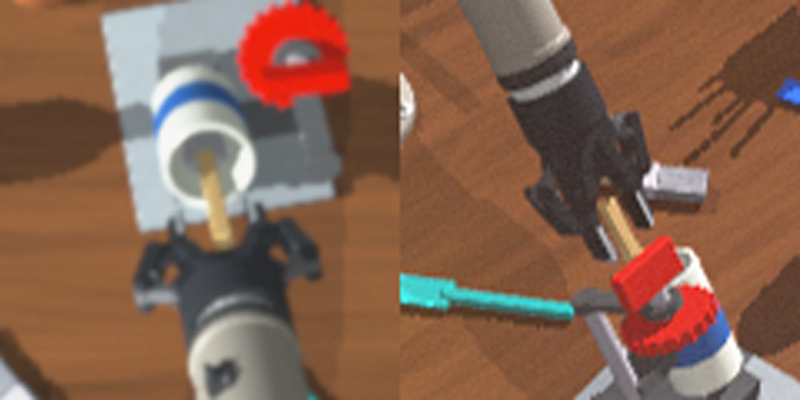

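The handle at (218,215) in the left crop sits between the open fingers at (178,220) and (258,220). Now I'll close and extract.

```bash
cat > m2.py <<'E'
from h import *
k=K_; R=toolR(-PZ,-k.R[:,1]); o=list(rpy(R)); G=TIP-PZ*.030
fingers.gripper_to(0,35); print("gap",robot.current_finger_gap(),robot.current_contact_force())
A=G+PZ*.07; r=robot.line_to(list(A),o,velocity=.08,f_stop=25); print(r,robot.current_contact_force(),robot.current_tool_pos())
if not r:
    B=A+[0,0,.15]; r=robot.line_to(list(B),o,velocity=.1,f_stop=25); print(r,robot.current_contact_force(),robot.current_tool_pos(),robot.current_finger_gap())
    print(robot.current_joint_positions(),robot.current_time_s())
for n in("top","scene"): cv2.imwrite(f"pics/{n}2.png",vision.grab_frame(n)[:,:,::-1])
c=[cv2.imread(f"pics/{n}2.png")[s] for n,s in(("top",np.s_[120:260,250:390]),("scene",np.s_[80:220,240:380]))]
cv2.imwrite("pics/m2.png",cv2.resize(np.hstack(c),(800,400),interpolation=cv2.INTER_CUBIC))
E
python3 m2.py
```

```text
gap 0.1614045790791252 [-0.6865866  -0.2018075   0.22327844]
False [ 0.62486233 -1.13433812  2.1929356 ] [0.45734881 0.01812873 0.23119735]Traceback (most recent call last):
  File "m2.py", line 6, in <module>
    B=A+[0,0,.15]; r=robot.line_to(list(B),o,velocity=.1,f_stop=25); print(r,robot.current_contact_force(),robot.current_tool_pos(),robot.current_finger_gap())
                     ~~~~~~~~~~~~~^^^^^^^^^^^^^^^^^^^^^^^^^^^^^^^^^
station.PlanningError: the arm cannot follow that straight line within its joint ranges
```

The grasp succeeded (gap 0.16 ≈ 14 mm), but the vertical line hits a joint limit. Next I'll look for a reachable way out that uprights the tilt.

```bash
cat > f4.py <<'E'
from h import *
k=K_
az=PZ[:2]/np.linalg.norm(PZ[:2])
def pose(fc,deg,f=-1):
    t=np.radians(deg); pz=np.r_[az*np.sin(t),np.cos(t)]
    F=k.w([fc])[0]; return F+.16*pz, toolR(-pz,f*k.R[:,1]),F
print(np.degrees(np.arccos(PZ[2])), robot.current_joint_positions())
for fc,d in(((-.024,0,-.045),32),((-.02,0,-.03),28),((-.015,0,-.02),24),((-.005,0,0),20),((.0,0,.03),15),((.0,0,.03),20),((.005,0,.06),10),((.005,0,.06),15),((.02,0,.08),20)):
    P,R,F=pose(fc,d); print(fc,d,np.round(P,3),np.round(F,3),ik(P,R))
E
python3 f4.py
```

```text
31.975017974765965 [ 55.41652737 -16.13480515 -45.49656168 127.30905795 -34.6607577
  37.19614585 -49.69167051]
(-0.024, 0, -0.045) 32 [0.456 0.018 0.232] [0.54  0.031 0.096] [ 55. -16. -45. 127. -34.  37. -50.]
(-0.02, 0, -0.03) 28 [0.462 0.019 0.252] [0.536 0.03  0.111] [ 59. -15. -49. 121. -28.  45. -56.]
(-0.015, 0, -0.02) 24 [0.471 0.02  0.268] [0.535 0.03  0.122] [ 63. -12. -55. 115. -21.  50. -63.]
(-0.005, 0, 0) 20 [0.48  0.022 0.295] [0.534 0.03  0.145] [ 67.  -8. -62. 107. -14.  58. -71.]
(0.0, 0, 0.03) 15 [0.483 0.022 0.328] [0.523 0.028 0.173] [ 69.  -2. -69.  99.  -4.  67. -80.]
(0.0, 0, 0.03) 20 [0.469 0.02  0.323] [0.523 0.028 0.173] [ 58. -10. -52. 105. -15.  62. -70.]
(0.005, 0, 0.06) 10 [0.485 0.022 0.359] [0.513 0.026 0.201] [ 16.   2. -20.  91.  -0.  77. -85.]
(0.005, 0, 0.06) 15 [0.472 0.02  0.356] [0.513 0.026 0.201] [ 58.  -5. -56.  97.  -7.  71. -78.]
(0.02, 0, 0.08) 20 [0.462 0.019 0.377] [0.516 0.027 0.226] [ 36. -10. -33. 100. -10.  69. -75.]
```

```bash
cat > m3.py <<'E'
from h import *
from f4 import pose
for fc,d in(((-.02,0,-.03),28),((-.012,0,-.01),24),((.0,0,.03),20),((.0,0,.08),20)):
    P,R,F=pose(fc,d); r=robot.line_to(list(P),list(rpy(R)),velocity=.08,f_stop=20)
    print(r,np.round(robot.current_contact_force(),1),np.round(robot.current_joint_positions()),robot.current_finger_gap())
    if r: break
print(robot.current_time_s())
for n in("top","scene"): cv2.imwrite(f"pics/{n}2.png",vision.grab_frame(n)[:,:,::-1])
c=[cv2.imread(f"pics/{n}2.png")[s] for n,s in(("top",np.s_[120:260,250:390]),("scene",np.s_[100:240,240:380]))]
cv2.imwrite("pics/m2.png",cv2.resize(np.hstack(c),(800,400),interpolation=cv2.INTER_CUBIC))
E
python3 m3.py | tail -6
```

```text
(0.02, 0, 0.08) 20 [0.462 0.019 0.377] [0.516 0.027 0.226] [ 36. -10. -33. 100. -10.  69. -75.]
False [-1.1 -1.4 -1.3] [ 59. -15. -49. 121. -28.  45. -56.] 0.15749203406082551
False [ 0.1 -0.7 -0.5] [ 62. -13. -54. 114. -22.  52. -63.] 0.15476585448064759
False [-0.9  0.1 -0.2] [ 64. -11. -56. 105. -17.  62. -68.] 0.15480150657513628
False [-0.3 -0.  -0.1] [ 60. -16. -47. 103. -19.  70. -65.] 0.1624761768340479
7.7667
```

View pics/m2.png

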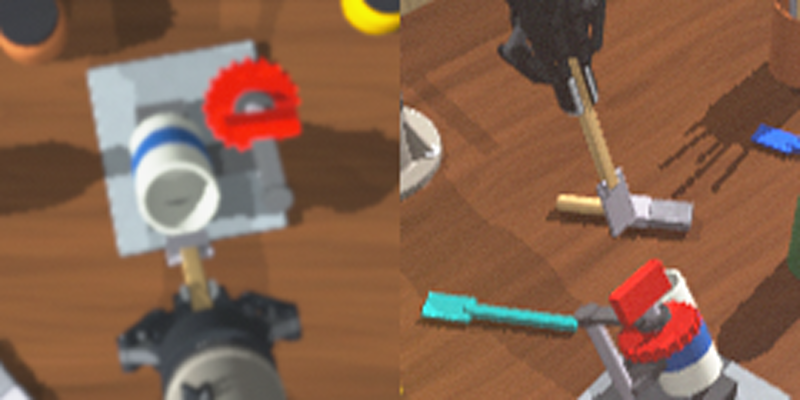

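The paddle is out, with the blade showing at (188,245) in the top crop and the mouth empty. Carrying it over to the pot.

```bash
cat > m4.py <<'E'
from h import *
pot=np.array([.5095,-.2935,0]); th=np.radians(20); pz=np.array([-np.sin(th),0,np.cos(th)]); R=toolR(-pz,[0,-1,0]); o=list(rpy(R))
Q=lambda h:list(pot+[0,0,.006+h]+pz*.16)
try: robot.line_to(Q(.2),o,velocity=.2)
except robot.PlanningError as e: print(e); robot.move_to(Q(.2),o)
print(np.round(robot.current_joint_positions()),robot.current_tool_pos(),Q(.2))
r=robot.line_to(Q(.115),o,velocity=.15); print(robot.current_time_s())
for n in("top","scene"): cv2.imwrite(f"pics/{n}3.png",vision.grab_frame(n)[:,:,::-1])
c=[cv2.imread(f"pics/{n}3.png")[s] for n,s in(("top",np.s_[140:260,370:490]),("scene",np.s_[200:320,170:290]))]
cv2.imwrite("pics/m3.png",cv2.resize(np.hstack(c),(800,400),interpolation=cv2.INTER_CUBIC))
E
python3 m4.py
```

```text
[ 69.   5. -33.  91. -10.  69. -51.] [ 0.45521819 -0.29208841  0.35669219] [np.float64(0.45477677706789293), np.float64(-0.2935), np.float64(0.35635081932574536)]
10.2833
```

View pics/m3.png

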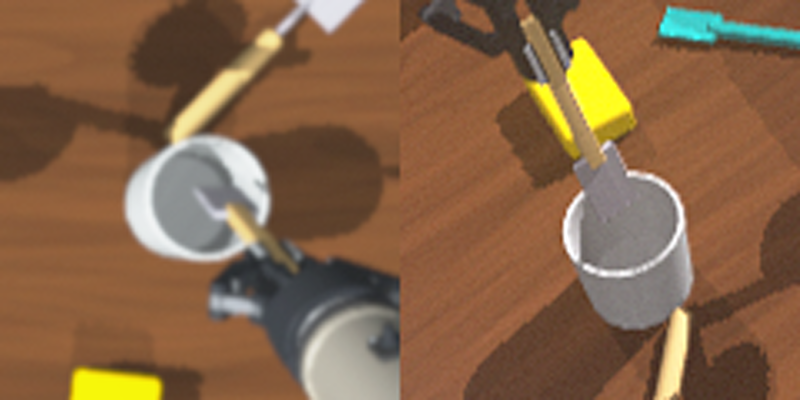

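The blade foot (top px ~(434,202)) is over the pot opening. Lowering with a force stop, then releasing.

```bash
cat > m5.py <<'E'
from h import *
pot=np.array([.5095,-.2935,0]); th=np.radians(20); pz=np.array([-np.sin(th),0,np.cos(th)]); R=toolR(-pz,[0,-1,0]); o=list(rpy(R))
Q=lambda h:list(pot+[0,0,.006+h]+pz*.16)
r=robot.line_to(Q(.012),o,velocity=.1,f_stop=4); print(r,robot.current_tool_pos())
if not r: r=robot.line_to(Q(-.006),o,velocity=.03,f_stop=3); print(r,robot.current_tool_pos(),Q(0)[2],robot.current_contact_force())
fingers.gripper_to(.3); fingers.gripper_to(.6); robot.pause(.3); print(robot.current_time_s())
for n in("top","scene"): cv2.imwrite(f"pics/{n}4.png",vision.grab_frame(n)[:,:,::-1])
c=[cv2.imread(f"pics/{n}4.png")[s] for n,s in(("top",np.s_[140:260,370:490]),("scene",np.s_[200:320,170:290]))]
cv2.imwrite("pics/m4.png",cv2.resize(np.hstack(c),(800,400),interpolation=cv2.INTER_CUBIC))
E
python3 m5.py
```

```text
False [ 0.4553356  -0.29386567  0.16913951]
True [ 0.4544334  -0.29345563  0.15159276] 0.15635081932574535 [-1.19287222  0.8656137   4.33278384]
13.0583
```

View pics/m4.png

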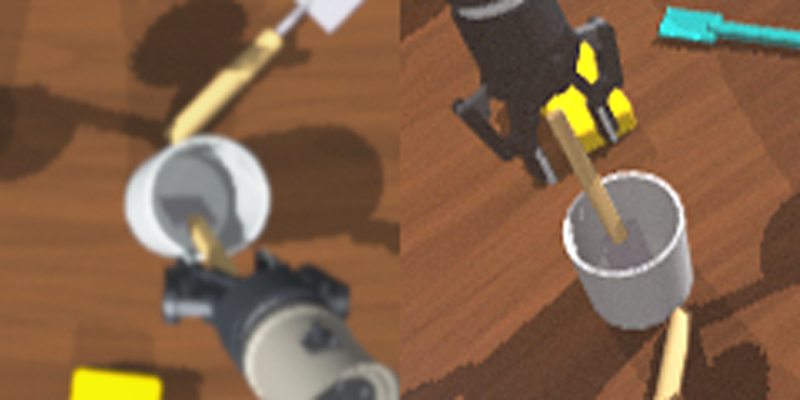

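It stands leaning on the near rim. Retreating along the tool axis, then hovering over the wing.

```bash
cat > m6.py <<'E'
from h import *
k=K_;p=np.load("p.npy")
th=np.radians(20); pz=np.array([-np.sin(th),0,np.cos(th)])
P=np.array(robot.current_tool_pos())
r=robot.line_to(list(P+pz*.09),velocity=.12); 
P=np.array(robot.current_tool_pos()); robot.line_to(list(P+[0.03,0,.09]),velocity=.2)
im={n:vision.grab_frame(n) for n in("top","scene")}
for n in im:
    cv2.imwrite(f"pics/{n}5.png",im[n][:,:,::-1]); overlay(n,im[n],k,1.48,.2,f"pics/o5_{n}.png")
c=[im[n][s][:,:,::-1] for n,s in(("top",np.s_[140:260,370:490]),("scene",np.s_[200:320,170:290]))]
cv2.imwrite("pics/m5.png",cv2.resize(np.hstack(c),(800,400),interpolation=cv2.INTER_CUBIC))
print(robot.current_time_s(),np.round(robot.current_joint_positions()),robot.current_tool_pos())
for a,t,l in((1.48,.2,.1),(1.48,.2,.06)): Q,R=wing_pose(k,a,t,l,1); print(np.round(Q,3),ik(Q,R))
E
python3 m6.py
```

```text
14.775 [ 70.   6. -34.  95. -10.  65. -50.] [ 0.4510863  -0.29206344  0.32210812]
[ 0.542 -0.047  0.332] [ 60.  -3. -47. 105. -17.  51.  23.]
[ 0.562 -0.044  0.298] [ 58.   2. -50. 106. -11.  45.  17.]
```

View pics/m5.png

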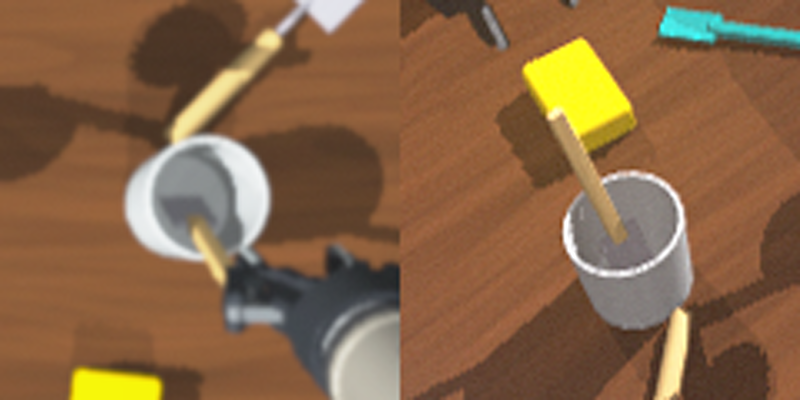

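View pics/o5_scene.png

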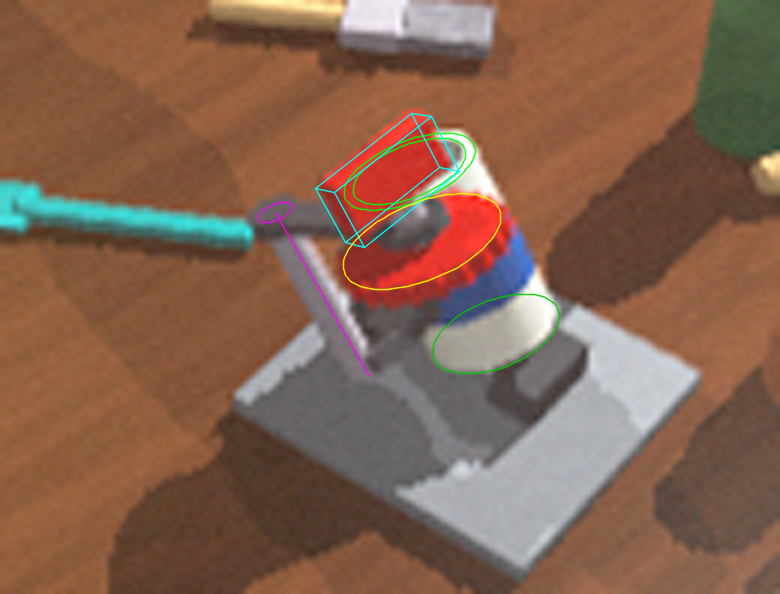

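View pics/o5_top.png

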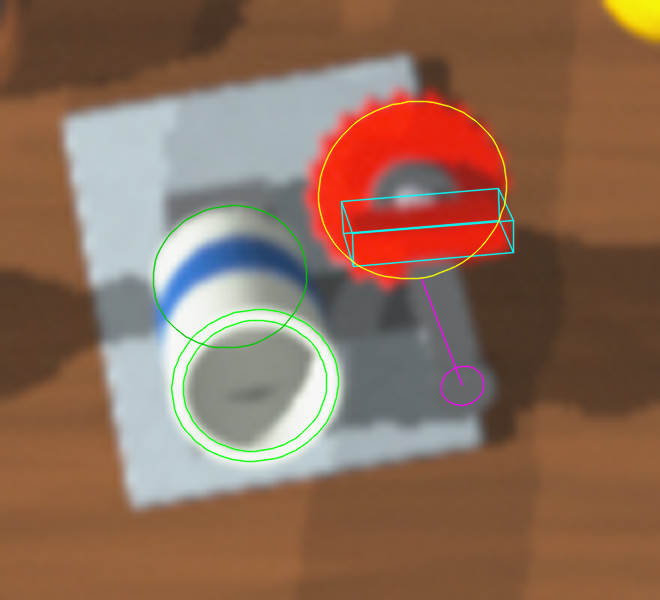

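The overlay at a=1.48, t=0.2 matches the wing well. The paddle is still leaning in the pot. Approaching the wing.

```bash
cat > m7.py <<'E'
from h import *
k=K_; a,t=1.48,.2
fingers.gripper_to(.5,25)
Q,R=wing_pose(k,a,t,.08,1); robot.move_to(list(Q),list(rpy(R))); print(Q,robot.current_tool_pos(),np.round(robot.current_joint_positions()))
Q,R=wing_pose(k,a,t,0,1); r=robot.line_to(list(Q),list(rpy(R)),velocity=.08,f_stop=6); print(r,Q,robot.current_tool_pos(),robot.current_contact_force(),robot.current_time_s())
for n in("top","scene"): cv2.imwrite(f"pics/{n}6.png",vision.grab_frame(n)[:,:,::-1])
c=[cv2.imread(f"pics/{n}6.png")[s] for n,s in(("top",np.s_[110:210,280:380]),("scene",np.s_[150:250,270:370]))]
cv2.imwrite("pics/m6.png",cv2.resize(np.hstack(c),(800,400),interpolation=cv2.INTER_CUBIC))
E
python3 m7.py
```

```text
[ 0.55169798 -0.04551179  0.31510713] [ 0.55173668 -0.04688112  0.31525219] [ 59.  -1. -49. 105. -14.  47.  20.]
False [ 0.59114712 -0.03889627  0.2458251 ] [ 0.59138155 -0.03899725  0.24633902] [-0.47118582  0.09485694  0.48030593] 17.3
```

View pics/m6.png

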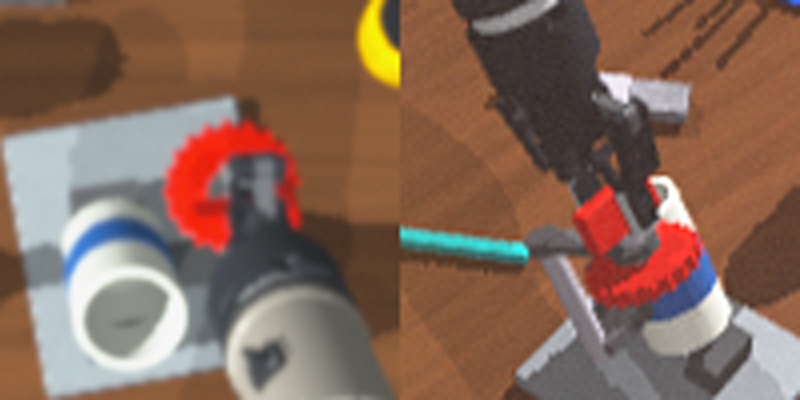

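The fingers straddle the wing (scene crop (610,215)). Gripping and swinging the cap around the arc.

```bash
cat > m8.py <<'E'
from h import *
k=K_; t=.2
fingers.gripper_to(0,25); print("gap",robot.current_finger_gap(),robot.current_contact_force(),robot.current_torque())
for a in np.r_[np.linspace(1.48,0,11)[1:],-.03]:
    Q,R=wing_pose(k,a,t,0,1); r=robot.line_to(list(Q),list(rpy(R)),velocity=.06,f_stop=22)
    print(round(a,2),r,np.round(robot.current_contact_force(),1),np.round(robot.current_torque(),2),np.round(np.array(robot.current_tool_pos())-Q,4),np.round(robot.current_joint_positions()))
    if r: break
print(robot.current_time_s(),robot.current_finger_gap())
for n in("top","scene"): cv2.imwrite(f"pics/{n}7.png",vision.grab_frame(n)[:,:,::-1])
c=[cv2.imread(f"pics/{n}7.png")[s] for n,s in(("top",np.s_[125:225,270:370]),("scene",np.s_[150:250,270:370]))]
cv2.imwrite("pics/m7.png",cv2.resize(np.hstack(c),(800,400),interpolation=cv2.INTER_CUBIC))
E
python3 m8.py
```

```text
gap 0.1549665737443193 [-1.29184387 -0.32380279  1.43240321] [-0.18659247  0.53474911  0.01230004]
1.33 False [-1.5  1.1  1.3] [0.06 0.64 0.17] [-0.0002  0.0005 -0.    ] [ 52.   9. -51. 109.   2.  36.  13.]
1.18 False [-2.9  0.1  0.9] [-0.02  0.85  0.09] [-0.0003  0.0001 -0.0002] [ 53.   9. -53. 110.   2.  36.  20.]
1.04 False [-3.5 -0.1  0.8] [-0.08  0.98  0.08] [-0.0003 -0.0002 -0.0003] [ 54.   8. -55. 111.   3.  35.  27.]
0.89 False [-4.6 -1.1  1.5] [-0.22  1.12  0.03] [-0.0004 -0.0004 -0.0004] [ 55.   7. -57. 112.   3.  34.  35.]
0.74 False [-4.3 -0.6  0.7] [-0.54  1.23 -0.06] [-0.0004 -0.0006 -0.0004] [ 57.   6. -59. 114.   2.  34.  43.]
0.59 False [-3.8 -3.5  0.2] [-0.72  1.26 -0.24] [-0.0003 -0.0009 -0.0004] [ 59.   5. -62. 115.   1.  33.  52.]
0.44 False [-3.5 -4.4 -1.3] [-1.04  1.27 -0.39] [-0.0001 -0.0011 -0.0002] [ 61.   3. -64. 117.  -1.  32.  62.]
0.3 False [-1.7 -5.1 -1.2] [-1.22  1.14 -0.54] [ 0.0002 -0.0013 -0.    ] [ 63.   2. -65. 119.  -5.  31.  73.]
0.15 False [-0.1 -5.7 -1.4] [-1.32  0.95 -0.66] [ 0.0006 -0.0013  0.0003] [ 65.  -0. -65. 121.  -9.  30.  86.]
0.0 False [-0.  -6.6 -3.2] [-1.33  0.79 -0.63] [ 0.0011 -0.0012  0.0007] [ 65.  -2. -64. 122. -14.  29.  99.]
-0.03 False [ 4.7 -4.9 -3.8] [-1.2   0.35 -0.65] [ 0.0024 -0.001   0.0017] [ 64.  -3. -63. 123. -15.  29. 101.]
21.5917 0.1571852402879568
```

View pics/m7.png

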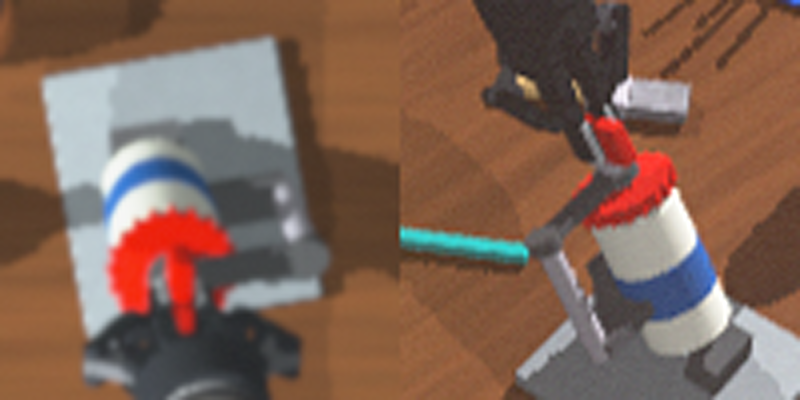

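The cap is over the mouth at the hard stop. Now screwing clockwise, following the descent.

```bash
cat > m9.py <<'E'
from h import *
k=K_
for t in np.r_[np.arange(.4,2.1,.2),2.1,2.18]:
    Q,R=wing_pose(k,-.01,t,0,1); R=wing_pose(k,0,t,0,1)[1]
    r=robot.line_to(list(Q),list(rpy(R)),velocity=.002,f_stop=22)
    tq=np.array(robot.current_torque()); print(round(t,2),r,np.round(robot.current_contact_force(),1),"tz",round(float(tq@k.R[:,2]),2),np.round(np.array(robot.current_tool_pos())-Q,4),np.round(robot.current_joint_positions()),round(robot.current_time_s(),1))
    if r: break
for n in("top","scene"): cv2.imwrite(f"pics/{n}8.png",vision.grab_frame(n)[:,:,::-1])
c=[cv2.imread(f"pics/{n}8.png")[s] for n,s in(("top",np.s_[125:225,270:370]),("scene",np.s_[150:250,270:370]))]
cv2.imwrite("pics/m8.png",cv2.resize(np.hstack(c),(800,400),interpolation=cv2.INTER_CUBIC))
E
python3 m9.py
```

```text
0.4 False [ 0.6 -5.9 -2.4] tz 0.03 [ 0.0014 -0.0011  0.0009] [ 66.  -2. -65. 123. -14.  29.  87.] 22.5
0.6 False [ 2.4 -4.9 -3.4] tz -0.08 [ 0.0015 -0.001   0.001 ] [ 67.  -2. -66. 122. -14.  29.  76.] 22.9
0.8 False [ 1.7 -4.2 -2.8] tz -0.04 [ 0.0015 -0.0009  0.001 ] [ 68.  -2. -67. 122. -14.  29.  64.] 23.3
1.0 False [ 2.2 -5.  -4.5] tz -0.05 [ 0.0015 -0.0009  0.001 ] [ 68.  -2. -68. 123. -13.  29.  52.] 23.7
1.2 False [ 2.3 -4.4 -4. ] tz -0.15 [ 0.0016 -0.0008  0.0011] [ 69.  -1. -68. 123. -13.  29.  40.] 24.1
1.4 False [ 3.1 -3.5 -3.9] tz -0.07 [ 0.0017 -0.0008  0.0011] [ 69.  -1. -69. 123. -12.  29.  28.] 24.5
1.6 False [ 2.6 -5.2 -4.3] tz -0.08 [ 0.0018 -0.0008  0.0012] [ 69.  -1. -69. 123. -12.  28.  16.] 24.9
1.8 False [ 3.6 -4.8 -2.9] tz -0.08 [ 0.0018 -0.0008  0.0012] [ 69.  -1. -69. 123. -11.  28.   4.] 25.3
2.0 False [ 3.  -4.9 -3.8] tz -0.07 [ 0.0018 -0.0008  0.0013] [ 69.  -0. -69. 123. -10.  28.  -8.] 25.7
2.1 False [ 4.2 -5.1 -4.3] tz -0.13 [ 0.0018 -0.0009  0.0013] [ 69.  -0. -69. 123. -10.  28. -14.] 25.9
2.18 False [ 7.6 -3.7 -6.2] tz 0.47 [ 0.0039 -0.0006  0.003 ] [ 69.  -0. -70. 122. -10.  28. -19.] 26.2
```

View pics/m8.png

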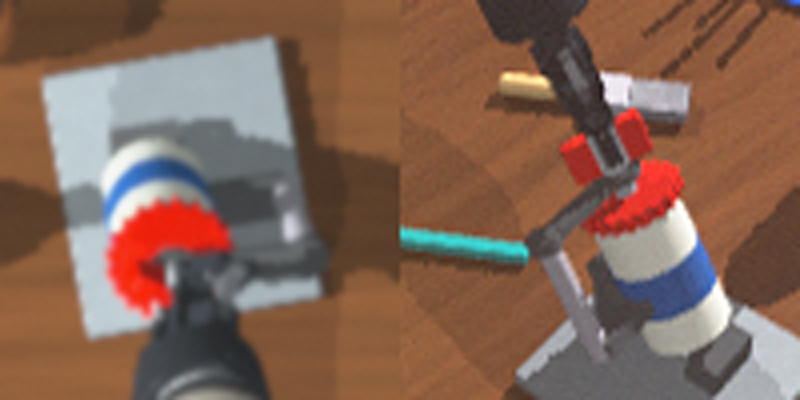

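The torque jumps from −0.13 to +0.47 N·m near 2.1–2.18, which looks like the stop. I'll press a bit further to confirm, then release and look.

```bash
cat > m10.py <<'E'
from h import *
k=K_
def st(s):
    tq=np.array(robot.current_torque()); print(s,np.round(robot.current_contact_force(),1),"tz",round(float(tq@k.R[:,2]),2),"gap",robot.current_finger_gap())
for t in(2.24,2.3):
    Q,R=wing_pose(k,0,t,0,1); Q=wing_pose(k,-.01,2.1,0,1)[0]
    try: r=robot.line_to(list(Q+[0,0,-1e-4*(t-2)]),list(rpy(R)),velocity=.002,f_stop=22)
    except robot.PlanningError as e: print(e);break
    Rn_=Rn.from_euler('xyz',robot.current_eef_rot(),degrees=True).as_matrix(); y=k.R.T@Rn_[:,1]
    print("tool turn",np.degrees(np.arctan2(y[1],y[0])), "cmd",90-np.degrees(t)); st(t)
    if r: break
fingers.gripper_to(.12); fingers.gripper_to(.5); st("open")
Q,R=wing_pose(k,0,2.1,.09,1)
P=np.array(robot.current_tool_pos())+k.R[:,2]*.05
try: robot.line_to(list(P),velocity=.08); st("up")
except robot.PlanningError as e: print(e)
print(robot.current_time_s(),np.round(robot.current_joint_positions()))
E
python3 m10.py
```

```text
tool turn -38.09212471608404 cmd -38.34254610930441
2.24 [10.9 -5.8 -9.1] tz 1.21 gap 0.16074711941275044
tool turn -41.46100421027509 cmd -41.78029288008932
2.3 [11.1 -3.9 -8.2] tz 1.32 gap 0.1598851743987822
open [ 0.3 -1.   0. ] tz -0.03 gap 0.5023412943605232
up [ 0.4 -0.6  0.3] tz -0.0 gap 0.5028305989349087
28.1667 [ 66. -13. -57. 122. -30.  40.  -7.]
```

A resisting torque of 1.3 N·m confirms the stop. Backing away to take a clear look.

```bash
cat > m11.py <<'E'
from h import *
k=K_
P=np.array(robot.current_tool_pos())
for d in([-.01,-.0,.12],[.0,0,.12],[.03,0,.12]):
    try: robot.line_to(list(P+d),velocity=.15); break
    except robot.PlanningError as e: print(d,e)
robot.move_j([72.21, 17.813, 0.802, 86.603, -0.252, 75.585, -1.558]); robot.pause(.3)
im={n:vision.grab_frame(n) for n in("top","scene")}
for n in im:
    cv2.imwrite(f"pics/{n}9.png",im[n][:,:,::-1]); overlay(n,im[n],k,0,2.1,f"pics/o9_{n}.png")
print(robot.current_time_s(),robot.current_tool_pos())
E
python3 m11.py
```

```text
31.8417 [ 0.1461753  -0.53020222  0.24837448]
```

View pics/o9_top.png

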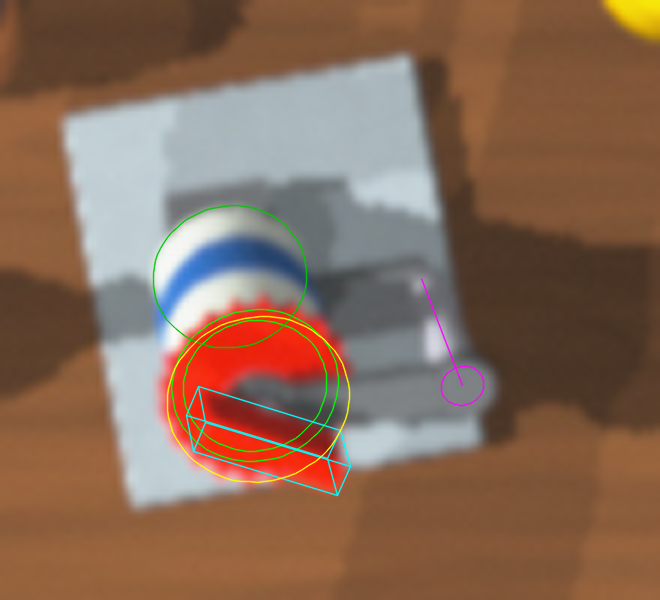

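View pics/o9_scene.png

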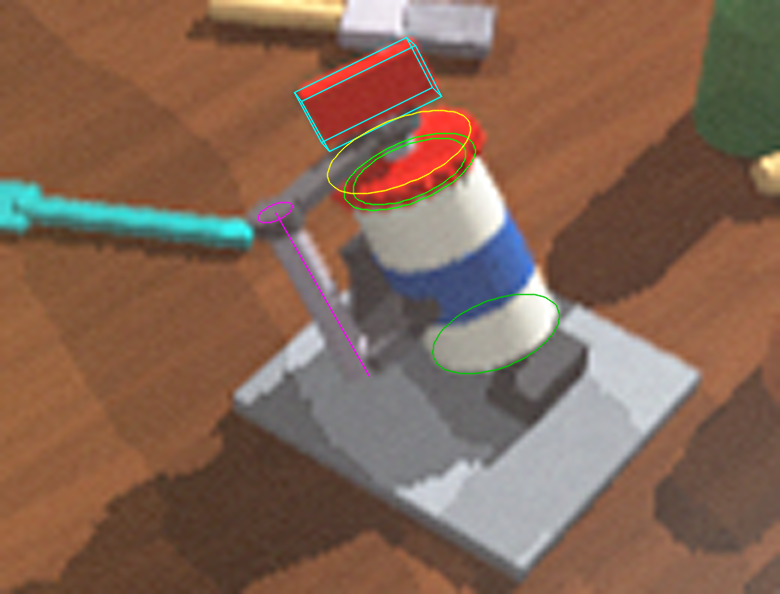

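View pics/scene9.png

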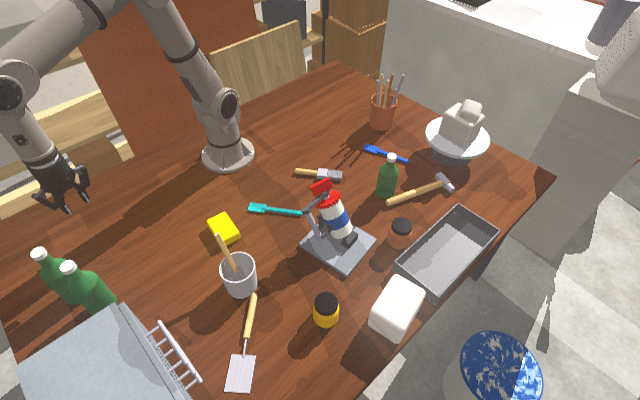

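View pics/top9.png

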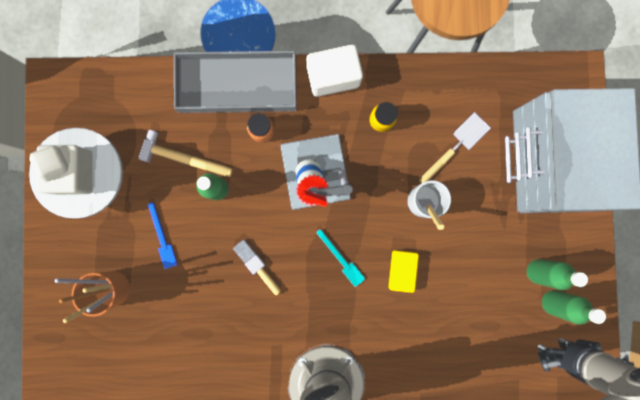

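The wing and arm overlays match a=0, t=2.1. The paddle leans in the pot (scene (228,250)), and the other items are at the same pixels as before. Handing in.

```bash
python3 -c "
from station import workorder
workorder.close_job()"
```

```text
the job is handed in; nothing more can be done
```

The job is handed in. The paddle stands blade-down in the rinse pot, and the red cap is swung over the mouth and screwed fully home. It took about 32 s of the 64 s allowed.

- **Paddle:** I drew it out of the canister, set it down until it touched the pot floor and let go. In the last pictures it leans on the near side of the pot's rim. Its foot touched down about 5 mm lower than my model predicted, because the paddle sat slightly deeper in the gripper than I estimated.
- **Cap:** I swung it in to its stop, then turned it clockwise. The turning resistance rose from about 0.1 to 1.3 N·m at about 2.1 rad, which confirms the end stop. In both final views the wing lines up with the model drawn at fully closed.
- **Other things on the bench:** by eye, the bottle, jars, sponge, mallet, scraper, brush and look-alikes sit where they did in the first pictures. I did not run a numerical comparison.
- **Forces:** no force reading I took was above about 15 N. The arm is back at its start pose, touching nothing.
- **Failed step:** one planned move, lifting the paddle straight up, was refused because of a joint limit. Nothing moved on that attempt. I lifted it out while tilting it more upright instead.

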